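# Find the dough press with the loose handle and pull it for repair

## Robot

A 6-joint arm with a two-finger parallel gripper is mounted at the origin on the work surface; the furniture and walls round the work are solid. World frame = base frame: x ahead of the robot, y to its left, z up, the work surface at z = 0. Lengths are in m, angles in degrees, forces in N, time in s.
With the tool pointing down it reaches from about 0.375 to 0.9 m from the base axis. Payload 3.1 kg.
Tool frame: the origin (TCP) lies between the finger pads; the fingertips stand 19 mm ahead of it and the grasp point (between the pads) is the TCP; z points along the fingers, x is the direction in which the jaws open and shut, and the axes are right-handed (so a half turn about z gives the same grasp; the last joint's range is limited). The gripper opens to 87 mm and grips with 3 to 60 N. Pads are 19 mm wide; open, the fingers measure 117 mm over their backs; the gripper's body (75 mm by 190 mm) begins 51 mm behind the grasp point.
Start: joints at [59.387, 30.224, 82.088, -0, 67.689, -10.227], TCP at [0.218, 0.586, 0.209] pointing down, gripper open.
Joint ranges: [-176.69, 176.69], [-43.24, 126.21], [12.49, 139.97], [-82, 262], [0, 151.66], [-163.58, 163.58]. Speed limits (degrees/s): [159.86, 159.86, 180, 180, 180, 180].

## Interface

Orientations are given as a 3x3 rotation matrix whose columns are the frame's x, y, z axes.
In Python, from rig import read_state, capture, camera_info, hand_in, spot_in, silhouettes gives the robot as it stands.
- The arm moves only by the shell command python3 -m jog 'ROWS'. ROWS is text: rows parted by semicolons, each of 7 numbers parted by spaces: the shift along the tool's x, y, z in m, then the turn, a rotation vector about the tool's x, y, z in degrees, then the opening, from 0 (shut) to 1 (fully open). A call has 1 to 8 rows; each row is the pose to reach, as a shift and turn from the pose commanded when the call began, along the tool's axes at that moment; what a row does not reach only later rows make up. A row lasts 1/8 s, in which the tool goes at most 62.5 mm and 10.7 degrees, less where a joint would pass 70% of its speed; a pose out of reach is approached as far as the arm can. A call with a gripper value outside its range is refused whole. The fingers move at their own pace and stop on an object; the grip force is fixed at half the most. Time passes only in rows, so rows that repeat a pose let the fingers close. It gives the time, the measured TCP pose, the force and the opening at its end, in the units of the state.
- read_state(): the state, without advancing time (a new reading comes with each control period).
- capture(name): name is "scene" or "top"; returns (picture, depth): 400x640x3 uint8, red, green, blue; 400x640 float32, m along the optical axis (not along the pixel's ray), 0 where there is no reading.
- camera_info(name): a dict with "vfov" (degrees; the focal length in pixels is half the picture's height over the tangent of half this angle, whatever the lens; pixels are square), "cx", "cy" (the principal point, pixels), "dist" ([k1, k2, p1, p2, k3] as OpenCV has them; the pictures are not rectified), "R" (3x3) and "t" (3): a world point X has camera coordinates R X + t. Camera axes: x right, y down, z forward; pixel columns grow to the right and rows downward; lengths in m; the calibration is good to about 2 mm. A picture is of the moment at which its call begins. camera_info takes no time and is no camera call.
- hand_in(): hands the job in, once; it reports no verdict.
Trained networks look in the newest picture that a camera, given by its name, has taken for a name from the list of things; names that differ only in an ending like _2 or _b are one class to them, and where a whole thing is asked for, a point or a joint stands for the part that bears it (a point fixed in the world has none). Each returns a list of dicts, best first, with "score" (0 to 1); they miss things now and then, are a little off and sometimes report something else, mostly with a low value. They report only what shows in the picture. A call takes as long as a camera call. They do not tell look-alikes from the thing itself.
- spot_in(label, camera): "centre" ([x, y, z] in m, in world coordinates, good to about 4 mm: the middle of the surface that is visible of it).
- silhouettes(label, camera): "region" (400x640 bool, what is visible of it).
The state is a dict: "time_s": time; "joint_positions": joint angles; "qvel": joint speeds; "tau": joint torques, N m; "position": TCP position; "tcp_rot": TCP orientation; "force": force on the tool from outside, world axes, zero at the start; "moment": the same for the moment, N m; "opening": opening from 0.0 (shut) to 1.0 (fully open).
Only numpy, scipy, OpenCV 4.12 (cv2) and the standard library are available. Lean on these libraries where they do the work, as an engineer would, in place of code of your own. Each camera call takes 0.05 s, during which the arm holds its last target.

## Task

One of the three dough presses in the rack has a handle that has worked loose. With the presses still in the rack, rock the handles, first to the left and then to the right, until you find the one with play, and leave that handle leaning to the right as a sign. Then slide that press, without lifting it, out of the front of the rack so that its whole foot stands on the grey mat; leave the two firm presses in their stalls and the other things on the counter where they are.

Things in the scene. Friction and masses are not known exactly. Their poses are not given: they have to be found in the camera images.
- rack: Fixed low wooden rack, 126x371x28 mm. Origin on the counter in the middle stall; +x to its closed back, +y along the row (left). Stalls at y = 110, 0, -110 mm, 85 mm wide, open above and in front (-x), no floor. Rails x -50 to 62 mm with lips (20 to 28 mm up) that reach 8 mm over each side of a foot and hold it down; back rail x 62 to 76, 28 mm high. A foot slides out only to -x.
- mat: Thin flat grey mat, 160 (x) x 360 (y) x 1.5 mm, in front of the open side of the rack, fixed. It lies flat so that nothing catches on it. Origin at its centre, x axis parallel to the rack's.
- press_a: Dough press, upright in a stall; all three look alike. Steel foot 110(x)x80(y)x18 mm, on it a steel collar 40 mm wide, up to 40 mm above the counter, in it a wooden handle 24-29 mm thick up to 80 mm, then a 38 mm wide knob (widest at 106 mm, top at 120 mm). 0.5 to 1 kg. Origin: centre of the foot's underside, z up; axes parallel to the rack's at the start.
- handle_a (a joint): Lean (rad) of press_a's handle on its foot; 0 upright, positive to its +y (left). Pivot 32 mm above the counter; no lean to front or back. A firm handle moves under 0.02; the loose one (any of the three) has play of about 0.2 to each side, yields to about 1 N at the knob and stays where left. Starts at 0.
- press_b: Dough press, upright in a stall; all three look alike. Steel foot 110(x)x80(y)x18 mm, on it a steel collar 40 mm wide, up to 40 mm above the counter, in it a wooden handle 24-29 mm thick up to 80 mm, then a 38 mm wide knob (widest at 106 mm, top at 120 mm). 0.5 to 1 kg. Origin: centre of the foot's underside, z up; axes parallel to the rack's at the start.
- handle_b (a joint): Lean (rad) of press_b's handle on its foot; 0 upright, positive to its +y (left). Pivot 32 mm above the counter; no lean to front or back. A firm handle moves under 0.02; the loose one (any of the three) has play of about 0.2 to each side, yields to about 1 N at the knob and stays where left. Starts at 0.
- press_c: Dough press, upright in a stall; all three look alike. Steel foot 110(x)x80(y)x18 mm, on it a steel collar 40 mm wide, up to 40 mm above the counter, in it a wooden handle 24-29 mm thick up to 80 mm, then a 38 mm wide knob (widest at 106 mm, top at 120 mm). 0.5 to 1 kg. Origin: centre of the foot's underside, z up; axes parallel to the rack's at the start.
- handle_c (a joint): Lean (rad) of press_c's handle on its foot; 0 upright, positive to its +y (left). Pivot 32 mm above the counter; no lean to front or back. A firm handle moves under 0.02; the loose one (any of the three) has play of about 0.2 to each side, yields to about 1 N at the knob and stays where left. Starts at 0.
- shaker: Sugar shaker, 44 mm wide, 90 mm tall, standing loose to the left of the work; origin under its centre. Bystander.
- bell: Counter bell, 84 mm wide, 61 mm tall, loose at the left; origin under its centre. Bystander.
- reader: Hand-held payment terminal, 155 x 72 x 24 mm, lying loose at the right; origin under its centre. Bystander.
- roll: Round glazed pastry, 94 mm wide, 32 mm tall, loose at the right; origin under its centre. Bystander.
Things that resemble listed ones, but are neither listed nor needed, are in the scene too. Leave any purple or red look-alike of the press_a alone.

How it is judged (in metres and radians):
On the way, in this order (a step that is already met when the one before it is completed fails the run):
1. the loose handle is rocked to the left by over 0.08 rad while its press is in the rack (((value of joint handle_a above 0.08 rad and distance of press_a from where it was at the start of the episode below 0.025 m) or (value of joint handle_b above 0.08 rad and distance of press_b from where it was at the start of the episode below 0.025 m) or (value of joint handle_c above 0.08 rad and distance of press_c from where it was at the start of the episode below 0.025 m))), for 0.05 s.
2. then it is rocked to the right by over 0.08 rad while its press is in the rack (((value of joint handle_a below -0.08 rad and distance of press_a from where it was at the start of the episode below 0.025 m) or (value of joint handle_b below -0.08 rad and distance of press_b from where it was at the start of the episode below 0.025 m) or (value of joint handle_c below -0.08 rad and distance of press_c from where it was at the start of the episode below 0.025 m))), for 0.05 s.
At the end, for the whole second after the job is handed in: The press whose handle leans right (over 0.06 rad) stands still, foot level (0.1 rad), on the mat: centre within 35 mm of the mat's centre line front to back and 150 mm along the row, and over 105 mm in front of the rack's origin. The other two are within 25 mm of where they started (((value of joint handle_a below -0.06 rad and x of press_a in the frame of mat between -0.035 and 0.035 m and y of press_a in the frame of mat between -0.15 and 0.15 m and x of press_a in the frame of rack below -0.105 m and angle between press_a's own z axis and vertical below 0.1 rad and height (world z) of press_a below 0.006 m and linear speed of press_a below 0.02 m/s and distance of each of press_b, press_c from where it was at the start of the episode below 0.025 m) or (value of joint handle_b below -0.06 rad and x of press_b in the frame of mat between -0.035 and 0.035 m and y of press_b in the frame of mat between -0.15 and 0.15 m and x of press_b in the frame of rack below -0.105 m and angle between press_b's own z axis and vertical below 0.1 rad and height (world z) of press_b below 0.006 m and linear speed of press_b below 0.02 m/s and distance of each of press_a, press_c from where it was at the start of the episode below 0.025 m) or (value of joint handle_c below -0.06 rad and x of press_c in the frame of mat between -0.035 and 0.035 m and y of press_c in the frame of mat between -0.15 and 0.15 m and x of press_c in the frame of rack below -0.105 m and angle between press_c's own z axis and vertical below 0.1 rad and height (world z) of press_c below 0.006 m and linear speed of press_c below 0.02 m/s and distance of each of press_a, press_b from where it was at the start of the episode below 0.025 m))); the robot touches nothing.
It fails at once if a press is lifted (its underside's centre more than 25 mm up) (height (world z) of any of press_a, press_b, press_c above 0.025 m).
It fails at once if a bystander is moved more than 30 mm (distance of any of shaker, bell, reader, roll from where it was at the start of the episode above 0.03 m).
It also fails if it takes over 61 s, if anything falls off the work surface, if the arm or the gripper's body presses on something with over 40 N, if the wrist force passes 120 N, or if a joint passes its speed limit or range.

## Working session

There is one attempt and no reset: what is moved stays moved. The work goes in short steps, Python scripts to look and compute and a shell command to move; the robot and the scene stay as the last step left them, time stands still between calls to the robot, and variables do not carry over. Pictures are saved under pics/ and viewed, and the job is handed in when it is done.

```bash
ls; mkdir -p pics; cat > h.py <<'E'
import numpy as np, cv2
from rig import *
def K(n):
    c=camera_info(n); f=200/np.tan(np.radians(c['vfov'])/2)
    return np.array([[f,0,c['cx']],[0,f,c['cy']],[0,0,1]]),np.array(c['dist'],float),np.array(c['R']),np.array(c['t'])
def proj(n,P):
    k,d,R,t=K(n); return cv2.projectPoints(np.array(P,float).reshape(-1,3),cv2.Rodrigues(R)[0],t,k,d)[0].reshape(-1,2)
def cloud(n,dep):
    k,d,R,t=K(n); v,u=np.mgrid[:400,:640]
    p=cv2.undistortPoints(np.stack([u,v],-1).reshape(-1,1,2).astype(float),k,d).reshape(400,640,2)
    c=np.dstack([p*dep[...,None],dep]); return (c-t)@R
def ray(n,uv,z):
    k,d,R,t=K(n); p=cv2.undistortPoints(np.array(uv,float).reshape(-1,1,2),k,d).reshape(-1,2)
    D=np.c_[p,np.ones(len(p))]@R; C=-R.T@t; return C+D*((z-C[2])/D[:,2])[:,None]
def save(n,im): cv2.imwrite('pics/'+n+'.png',im[...,::-1])
E
python3 - <<'E'
from h import *
for n in('scene','top'):
    im,d=capture(n); save(n+'0',im); np.savez(n+'0',im=im,d=d)
    c=camera_info(n); print(n,c['vfov'],-np.array(c['R']).T@c['t'])
    for l in('rack','mat','press_a','shaker','bell','reader','roll'):
        print(l,[(np.round(s['centre'],3).tolist(),round(s['score'],2)) for s in spot_in(l,n)])
print(read_state())
E
```

```text
pics
scene 51.944742106898154 [-0.48363101 -0.69307229  0.61105904]
rack [([0.643, -0.072, 0.03], 0.55)]
mat [([0.483, -0.05, 0.001], 0.58), ([0.613, 0.35, 0.027], 0.15)]
press_a [([0.461, 0.257, 0.016], 0.9), ([0.629, -0.033, 0.028], 0.71), ([0.634, 0.077, 0.033], 0.61), ([0.621, -0.143, 0.023], 0.55)]
shaker []
bell [([0.61, 0.348, 0.03], 0.53)]
reader [([0.438, -0.356, 0.022], 0.71)]
roll [([0.676, -0.371, 0.021], 0.84)]
top 45.88022735090044 [0.19208754 0.01256058 1.33597234]
rack [([0.664, -0.03, 0.029], 0.61), ([0.456, -0.349, 0.017], 0.52)]
mat [([0.486, -0.028, 0.003], 0.84)]
press_a [([0.629, -0.019, 0.019], 0.94), ([0.623, -0.126, 0.018], 0.93), ([0.265, 0.293, 0.017], 0.85), ([0.47, 0.259, 0.017], 0.69), ([0.637, 0.085, 0.015], 0.67)]
shaker [([0.468, 0.394, 0.069], 0.79)]
bell [([0.612, 0.371, 0.037], 0.78)]
reader [([0.453, -0.352, 0.018], 0.91)]
roll [([0.691, -0.361, 0.026], 0.66)]
{'time_s': 0.8, 'joint_positions': array([ 5.93861608e+01,  3.02181985e+01,  8.20867592e+01, -2.70219302e-03,
        6.76890651e+01, -1.02291538e+01]), 'qvel': array([-0.02061601, -0.04910156, -0.03421866,  0.0508812 ,  0.06613746,
       -0.03060628]), 'tau': array([-5.09589208e-04, -4.39947724e+01, -1.76980555e+01,  6.32175989e-02,
        5.03045996e-02, -2.48528681e-05]), 'position': array([0.21770066, 0.58584944, 0.2092106 ]), 'tcp_rot': array([[ 3.48304723e-01,  9.37381359e-01,  9.06764924e-05],
       [ 9.37381358e-01, -3.48304729e-01,  6.75630558e-05],
       [ 9.49154001e-05,  6.14659222e-05, -9.99999994e-01]]), 'force': array([-0.22900589, -0.80152829,  0.50545929]), 'moment': array([0.0339038 , 0.04082668, 0.03741826]), 'opening': 0.9999025311196665}
```

View pics/scene0.png

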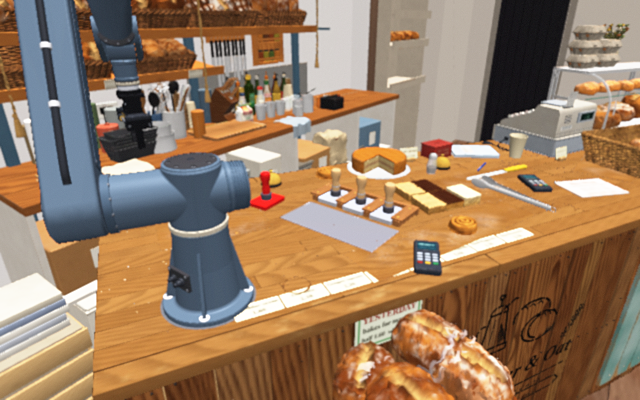

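View pics/top0.png

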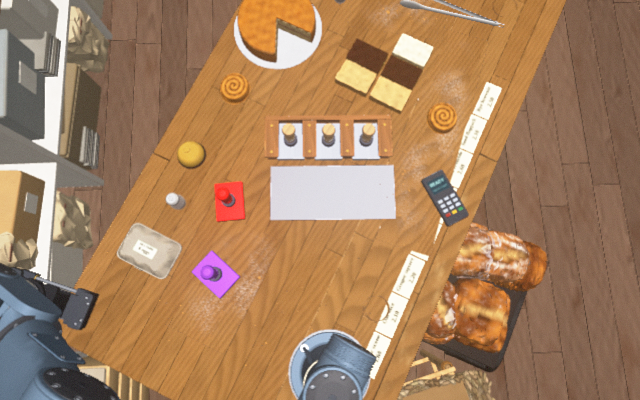

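```bash
python3 - <<'E'
from h import *
D=np.load('top0.npz'); im,d=D['im'],D['d']; P=cloud('top',d)
save('crop0',cv2.resize(im[100:230,190:420],None,fx=3.4,fy=3.4,interpolation=cv2.INTER_CUBIC))
x,y,z=P[...,0],P[...,1],P[...,2]
reg=(x>.38)&(x<.8)&(abs(y+.02)<.25)
m=((z>.085)&reg&(z<.14)).astype(np.uint8)
n,l,s,c=cv2.connectedComponentsWithStats(m)
for i in range(1,n):
    q=P[l==i]
    if len(q)>20: print('knob',c[i],len(q),q.mean(0),q.min(0),q.max(0))
hsv=cv2.cvtColor(im,cv2.COLOR_RGB2HSV)
grey=((hsv[...,1]<45)&reg&(z<.008)&(x<.60)).astype(np.uint8)
n,l,s,c=cv2.connectedComponentsWithStats(grey); i=1+np.argmax(s[1:,4]); q=P[l==i]
print('mat',cv2.minAreaRect(q[:,:2].astype(np.float32)),q[:,2].mean())
r=(reg&(z>.02)&(z<.034)&(x>.55)).astype(np.uint8)
r=cv2.morphologyEx(r,cv2.MORPH_OPEN,np.ones((2,2)))
n,l,s,c=cv2.connectedComponentsWithStats(r); i=1+np.argmax(s[1:,4]); q=P[l==i]
print('rack',s[i],cv2.minAreaRect(q[:,:2].astype(np.float32)))
for o in ('red',):
    for lo,hi in(((.2,.2),(.35,.33)),((.35,.15),(.55,.33))):
        mm=(x>lo[0])&(x<hi[0])&(y>lo[1])&(y<hi[1])&(z>.08); print(P[mm].mean(0),mm.sum())
E
```

```text
knob [288.65789474 130.47368421] 152 [0.64265354 0.08410452 0.11410619] [0.62807718 0.06687436 0.091272  ] [0.66210622 0.10282746 0.12461699]
knob [328.62913907 130.48344371] 151 [ 0.63802503 -0.02476927  0.1144861 ] [ 0.62342289 -0.04279078  0.0940084 ] [ 0.65739367 -0.00677233  0.12483439]
knob [368.59090909 130.37662338] 154 [ 0.63393257 -0.13360906  0.11418404] [ 0.61890873 -0.15181328  0.09025312] [ 0.65359504 -0.11621524  0.12357448]
mat ((0.49253636598587036, -0.029959648847579956), (0.36129096150398254, 0.16331195831298828), 88.22917938232422) 0.0003385402078611955
rack [ 266  116  128   43 2644] ((0.45544883608818054, -0.029701605439186096), (0.3764241635799408, 0.5273032784461975), 89.59765625)
[0.26898968 0.30156747 0.11540373] 170
[0.47130816 0.26461214 0.11483175] 159
```

View pics/crop0.png

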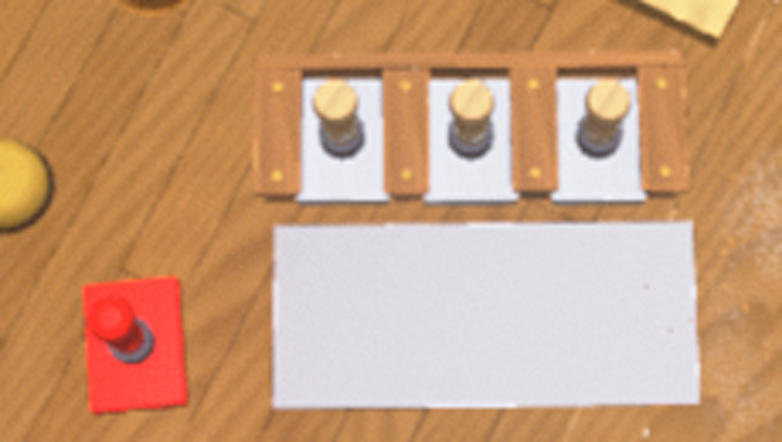

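Crop: three bare-wood presses in the rack at top px (290,131), (329,131) and (369,131). The look-alikes to leave alone are red at (228,200) and purple at (213,272). I'll take the left one first, gripping the knob with the jaws along the rack's x so it can be rocked along y.

```bash
cat >> h.py <<'E'
YAW=-2.2
def go(p,yaw=YAW):
    from scipy.spatial.transform import Rotation as Ro
    s=read_state(); R=s['tcp_rot']; a=np.radians(yaw)
    T=np.array([[np.cos(a),np.sin(a),0],[np.sin(a),-np.cos(a),0],[0,0,-1]])
    print('t',s['time_s'],'shift',np.round(R.T@(np.array(p)-s['position']),4),'turn',np.round(Ro.from_matrix(R.T@T).as_rotvec(degrees=True),2),'F',np.round(s['force'],2))
E
python3 - <<'E'
from h import *
go((.645,.084,.18))
E
```

```text
t 0.8 shift [-0.3216  0.5753  0.0292] turn [-0.000e+00 -1.000e-02  7.182e+01] F [-0.23 -0.8   0.51]
```

```bash
python3 -m jog '-0.3216 0.5753 0.0 0 0 71.8 0.8; -0.3216 0.5753 0.0 0 0 71.8 0.8; -0.3216 0.5753 0.0 0 0 71.8 0.8; -0.3216 0.5753 0.0 0 0 71.8 0.8; -0.3216 0.5753 0.0 0 0 71.8 0.8; -0.3216 0.5753 0.0 0 0 71.8 0.8; -0.3216 0.5753 0.0 0 0 71.8 0.8; -0.3216 0.5753 0.0 0 0 71.8 0.8'
python3 -c "
from h import *
go((.645,.084,.18))"
```

```text
time_s: 1.8
position: [0.5432, 0.2035, 0.2094]
tcp_rot: [[0.999, -0.039, 0.001], [-0.039, -0.999, 0.0], [0.001, -0.0, -1.0]]
force: [0.2, -0.1, 0.1]
opening: 0.803
t 1.8 shift [0.1064 0.1154 0.0295] turn [-0.02 -0.04 -0.04] F [ 0.21 -0.1   0.08]
```

```bash
python3 -m jog '0.1064 0.1154 0.0295 0 0 0 0.8; 0.1064 0.1154 0.0295 0 0 0 0.8; 0.1064 0.1154 0.0295 0 0 0 0.8; 0.1064 0.1154 0.0295 0 0 0 0.8; 0.1064 0.1154 0.0295 0 0 0 0.8'
python3 - <<'E'
from h import *
go((.645,.084,.1))
im,d=capture('top'); save('t1',im[60:260,180:460]); im,d=capture('scene'); save('s1',im[130:270,220:460])
E
```

```text
time_s: 2.42
position: [0.643, 0.0862, 0.1795]
tcp_rot: [[0.999, -0.038, -0.001], [-0.038, -0.999, 0.001], [-0.001, -0.0, -1.0]]
force: [-0.6, -0.2, -0.7]
opening: 0.804
t 2.425 shift [0.0022 0.0022 0.0795] turn [-0.03  0.07  0.01] F [-0.57 -0.18 -0.66]
```

View pics/s1.png

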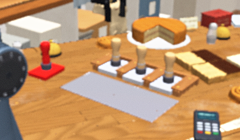

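View pics/t1.png

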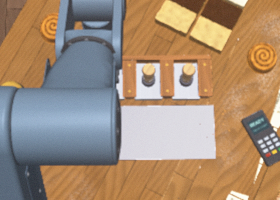

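```bash
python3 - <<'E'
from h import *
im,d=capture('scene'); save('s2',im); print(proj('scene',[read_state()['position'],[.645,.084,.106]]))
E
```

```text
[[335.16650271 152.50783232]
 [335.99046706 172.5496481 ]]
```

View pics/s2.png

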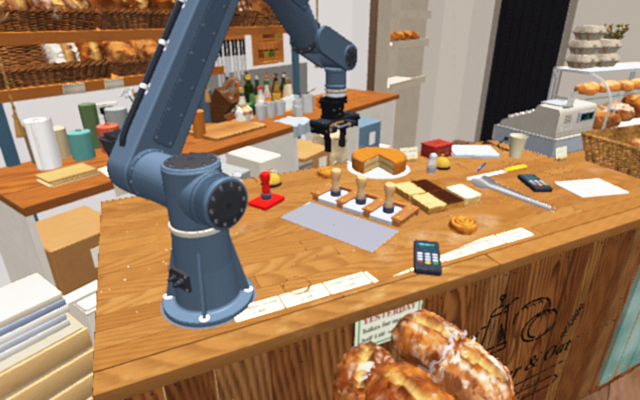

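The gripper is over the left press, with its fingers near (335,145). Going down and closing.

```bash
python3 -m jog '0.0022 0.0022 0.04 0 0 0 0.8; 0.0022 0.0022 0.0795 0 0 0 0.8; 0.0022 0.0022 0.0795 0 0 0 0.8; 0.0022 0.0022 0.0795 0 0 0 0.1; 0.0022 0.0022 0.0795 0 0 0 0.1;0.0022 0.0022 0.0795 0 0 0 0.1;0.0022 0.0022 0.0795 0 0 0 0.1;0.0022 0.0022 0.0795 0 0 0 0.1'
```

```text
time_s: 3.58
position: [0.6478, 0.0833, 0.1009]
tcp_rot: [[0.999, -0.038, 0.005], [-0.038, -0.999, -0.0], [0.005, -0.0, -1.0]]
force: [3.7, -0.2, -0.2]
opening: 0.347
```

```bash
python3 -m jog '0 0 0 0 0 0 0.1; 0 -0.003 0 0 0 0 0.1; 0 -0.003 0 0 0 0 0.1'; python3 -m jog '0 -0.003 0 0 0 0 0.1; 0 -0.006 0 0 0 0 0.1; 0 -0.006 0 0 0 0 0.1;0 -0.006 0 0 0 0 0.1'
```

```text
time_s: 3.95
position: [0.6477, 0.0853, 0.1012]
tcp_rot: [[0.999, -0.038, 0.004], [-0.038, -0.999, -0.002], [0.004, 0.002, -1.0]]
force: [3.7, -3.8, 3.1]
opening: 0.346
time_s: 4.45
position: [0.6479, 0.0873, 0.1016]
tcp_rot: [[0.999, -0.037, 0.003], [-0.037, -0.999, -0.008], [0.004, 0.008, -1.0]]
force: [3.3, -12.5, 5.1]
opening: 0.344
```

A 9 mm command moved the knob only 4 mm, with 12.5 N. This one is firm, so I'll bring it back, release it and go to the middle press.

```bash
python3 -m jog '0 0.009 0 0 0 0 0.1; 0 0.009 0 0 0 0 0.1; 0 0.009 0 0 0 0 0.8; 0 0.009 0 0 0 0 0.8; 0 0.009 0 0 0 0 0.8;0 0.009 0 0 0 0 0.8; 0 0.009 -0.04 0 0 0 0.8; 0 0.009 -0.08 0 0 0 0.8'
python3 -c "
from h import *
go((.6395,-.025,.18))"
```

```text
time_s: 5.45
position: [0.6445, 0.0837, 0.1799]
tcp_rot: [[0.999, -0.038, -0.004], [-0.038, -0.999, 0.0], [-0.004, -0.0, -1.0]]
force: [0.9, -0.3, 0.3]
opening: 0.791
t 5.45 shift [-0.0008  0.1088 -0.0002] turn [-0.01  0.23  0.02] F [ 0.85 -0.3   0.31]
```

```bash
python3 -m jog '0.0027 0.0554 0 0 0 0 0.8; 0.0027 0.1088 0 0 0 0 0.8; 0.0027 0.1088 0 0 0 0 0.8; 0.0027 0.1088 0.04 0 0 0 0.8; 0.0027 0.1088 0.08 0 0 0 0.8; 0.0027 0.1088 0.08 0 0 0 0.8; 0.0027 0.1088 0.08 0 0 0 0.1; 0.0027 0.1088 0.08 0 0 0 0.1'
python3 -m jog '0 0 0 0 0 0 0.1;0 0 0 0 0 0 0.1;0 0 0 0 0 0 0.1;0 0 0 0 0 0 0.1'; python3 -m jog '0 -0.003 0 0 0 0 0.1; 0 -0.003 0 0 0 0 0.1; 0 -0.003 0 0 0 0 0.1'
```

```text
time_s: 6.45
position: [0.6458, -0.0252, 0.1022]
tcp_rot: [[0.999, -0.038, 0.004], [-0.038, -0.999, -0.001], [0.004, 0.001, -1.0]]
force: [0.6, -0.7, -0.6]
opening: 0.65
time_s: 6.95
position: [0.6432, -0.0253, 0.1005]
tcp_rot: [[0.999, -0.038, -0.002], [-0.038, -0.999, 0.0], [-0.002, -0.0, -1.0]]
force: [-4.7, -0.0, 4.7]
opening: 0.347
time_s: 7.32
position: [0.6434, -0.0241, 0.1007]
tcp_rot: [[0.999, -0.037, -0.002], [-0.037, -0.999, -0.003], [-0.002, 0.003, -1.0]]
force: [-4.4, -3.4, 5.9]
opening: 0.345
```

```bash
python3 -m jog '0 -0.003 0 0 0 0 0.1; 0 -0.006 0 0 0 0 0.1; 0 -0.006 0 0 0 0 0.1;0 -0.006 0 0 0 0 0.1'
```

```text
time_s: 7.82
position: [0.6436, -0.0214, 0.1014]
tcp_rot: [[0.999, -0.036, -0.003], [-0.036, -0.999, -0.008], [-0.002, 0.008, -1.0]]
force: [-6.2, -10.1, 9.2]
opening: 0.349
```

Middle shows the same (3.9 mm at 10 N). Now the right one, for comparison.

```bash
python3 -c "
from h import *
s=read_state();print(s['moment'],s['force'])"
python3 -m jog '0 0.009 0 0 0 0 0.1; 0 0.009 0 0 0 0 0.1; 0 0.009 0 0 0 0 0.8; 0 0.009 0 0 0 0 0.8; 0 0.009 0 0 0 0 0.8;0 0.009 0 0 0 0 0.8; 0 0.009 -0.04 0 0 0 0.8; 0 0.009 -0.08 0 0 0 0.8'
python3 -c "
from h import *
go((.639,-.134,.18))"
```

```text
[-2.1382989   1.41822343 -0.01091709] [ -6.20375707 -10.1030011    9.20375569]
time_s: 8.82
position: [0.6442, -0.0252, 0.1802]
tcp_rot: [[0.999, -0.038, -0.001], [-0.038, -0.999, 0.0], [-0.001, -0.0, -1.0]]
force: [0.4, -0.8, -0.4]
opening: 0.791
t 8.825 shift [-0.001   0.1089  0.0002] turn [-0.02  0.08  0.01] F [ 0.44 -0.76 -0.44]
```

```bash
python3 -m jog '-0.001 0.0554 0 0 0 0 0.8; -0.001 0.1088 0 0 0 0 0.8; -0.001 0.1088 0 0 0 0 0.8; -0.001 0.1088 0.04 0 0 0 0.8; -0.001 0.1088 0.08 0 0 0 0.8; -0.001 0.1088 0.08 0 0 0 0.8; -0.001 0.1088 0.08 0 0 0 0.1; -0.001 0.1088 0.08 0 0 0 0.1'
python3 -m jog '0 0 0 0 0 0 0.1;0 0 0 0 0 0 0.1;0 0 0 0 0 0 0.1;0 0 0 0 0 0 0.1'; python3 -m jog '0 -0.003 0 0 0 0 0.1; 0 -0.003 0 0 0 0 0.1; 0 -0.003 0 0 0 0 0.1';python3 -m jog '0 -0.003 0 0 0 0 0.1; 0 -0.006 0 0 0 0 0.1; 0 -0.006 0 0 0 0 0.1;0 -0.006 0 0 0 0 0.1'
```

```text
time_s: 9.82
position: [0.6408, -0.1342, 0.1023]
tcp_rot: [[0.999, -0.038, 0.004], [-0.038, -0.999, -0.001], [0.004, 0.001, -1.0]]
force: [0.6, -0.2, 0.2]
opening: 0.653
time_s: 10.32
position: [0.6391, -0.1341, 0.1006]
tcp_rot: [[0.999, -0.038, -0.0], [-0.038, -0.999, -0.0], [-0.0, 0.0, -1.0]]
force: [-1.0, 1.0, 3.5]
opening: 0.348
time_s: 10.7
position: [0.6392, -0.1309, 0.1005]
tcp_rot: [[0.999, -0.038, -0.0], [-0.038, -0.999, 0.0], [-0.0, -0.0, -1.0]]
force: [-2.8, -0.5, 5.6]
opening: 0.346
time_s: 11.2
position: [0.6394, -0.1246, 0.1001]
tcp_rot: [[0.999, -0.038, -0.0], [-0.038, -0.999, 0.001], [-0.0, -0.001, -1.0]]
force: [-2.2, 0.3, 4.7]
opening: 0.346
```

The right press is clearly loose: it moved 9.5 mm at under 1 N. I'll go a bit further left and hold, then rock it right.

```bash
python3 -m jog '0 -0.002 0 0 0 0 0.1; 0 -0.002 0 0 0 0 0.1; 0 -0.002 0 0 0 0 0.1'
python3 - <<'E'
from h import *
im,d=capture('scene'); save('s3',cv2.resize(im[130:250,290:450],None,fx=4,fy=4))
E
python3 -m jog '0 0.006 0 0 0 0 0.1; 0 0.012 0 0 0 0 0.1; 0 0.018 0 0 0 0 0.1; 0 0.022 0 0 0 0 0.1; 0 0.022 0 0 0 0 0.1; 0 0.022 0 0 0 0 0.1'
python3 - <<'E'
from h import *
im,d=capture('scene'); save('s4',cv2.resize(im[130:250,290:450],None,fx=4,fy=4))
E
```

```text
time_s: 11.58
position: [0.6395, -0.1229, 0.1]
tcp_rot: [[0.999, -0.038, -0.0], [-0.038, -0.999, 0.0], [-0.0, -0.0, -1.0]]
force: [-2.9, -0.2, 4.1]
opening: 0.346
time_s: 12.38
position: [0.6388, -0.1452, 0.1002]
tcp_rot: [[0.999, -0.038, -0.0], [-0.038, -0.999, -0.0], [-0.0, 0.0, -1.0]]
force: [-1.6, -0.7, 4.7]
opening: 0.343
```

View pics/s3.png

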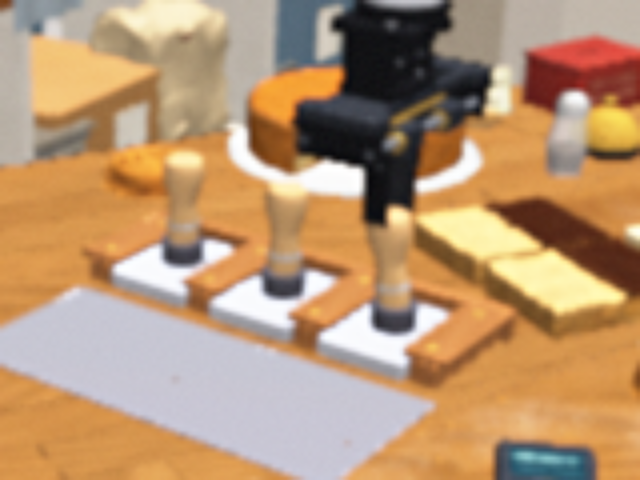

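View pics/s4.png

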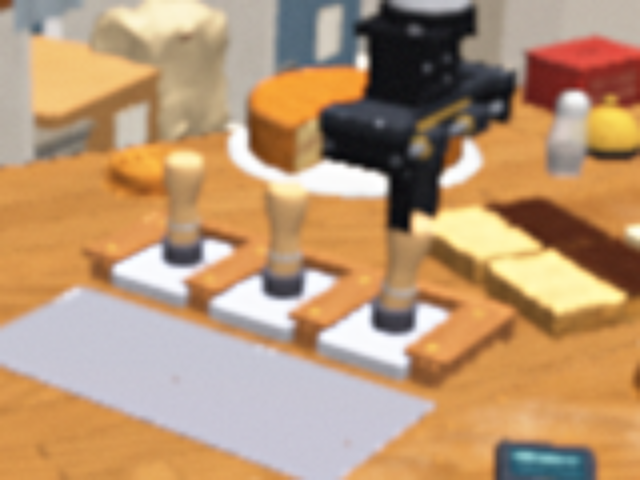

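Picture s3 shows the right handle tilted left at crop (392,250), and s4 shows it tilted right at (408,260). The gripper is still holding it, leaning right. Now a slow drag along the rack's -x.

```bash
python3 -m jog '-0.004 0 0 0 0 0 0.1; -0.012 0 0 0 0 0 0.1; -0.02 0 0 0 0 0 0.1; -0.028 0 0 0 0 0 0.1; -0.036 0 0 0 0 0 0.1; -0.044 0 0 0 0 0 0.1; -0.05 0 0 0 0 0 0.1;-0.05 0 0 0 0 0 0.1'
python3 - <<'E'
from h import *
im,d=capture('scene'); save('s5',cv2.resize(im[130:250,290:450],None,fx=4,fy=4))
E
```

```text
time_s: 13.42
position: [0.5876, -0.1428, 0.0994]
tcp_rot: [[0.999, -0.038, -0.002], [-0.038, -0.999, 0.001], [-0.002, -0.001, -1.0]]
force: [0.1, -0.9, 0.1]
opening: 0.102
```

View pics/s5.png

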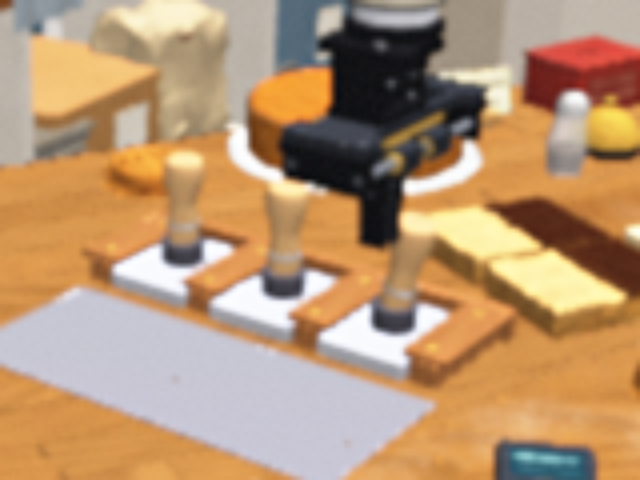

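The fingers slipped off the knob and shut at 9 mm, so the press didn't move. The handle still leans right at crop (412,265). I probably gripped too high, above the knob's widest part. I'll rise, measure and regrip lower.

```bash
python3 -m jog '0 0 -0.04 0 0 0 0.1; 0 0 -0.08 0 0 0 0.8; 0 0 -0.08 0 0 0 0.8;0 0 -0.08 0 0 0 0.8'
python3 - <<'E'
from h import *
im,d=capture('scene'); P=cloud('scene',d)
for n,(a,b) in dict(A=(.6475,.084),B=(.643,-.025),C=(.639,-.134)).items():
  for lo,hi in((.045,.06),(.06,.075),(.09,.1),(.1,.11),(.11,.125)):
    m=(abs(P[...,0]-a)<.05)&(abs(P[...,1]-b)<.045)&(P[...,2]>lo)&(P[...,2]<hi); q=P[m]
    print(n,lo,m.sum(),np.round(q.mean(0),4),np.round(q.max(0)-q.min(0),3))
im,d=capture('top'); save('t6',im[60:260,180:460])
E
```

```text
time_s: 13.98
position: [0.5884, -0.1429, 0.1796]
tcp_rot: [[0.999, -0.038, -0.001], [-0.038, -0.999, 0.0], [-0.001, -0.0, -1.0]]
force: [0.2, 0.5, -0.6]
opening: 0.356
A 0.045 27 [0.6371 0.0825 0.053 ] [0.02  0.029 0.014]
A 0.06 30 [0.6373 0.0842 0.0667] [0.022 0.026 0.014]
A 0.09 21 [0.6348 0.0806 0.095 ] [0.02  0.024 0.009]
A 0.1 29 [0.6341 0.0817 0.1057] [0.027 0.032 0.01 ]
A 0.11 44 [0.6379 0.0831 0.1175] [0.03  0.033 0.013]
B 0.045 28 [ 0.6302 -0.0281  0.053 ] [0.025 0.021 0.014]
B 0.06 38 [ 0.6321 -0.0266  0.0671] [0.023 0.025 0.014]
B 0.09 24 [ 0.6291 -0.028   0.0952] [0.02  0.029 0.009]
B 0.1 27 [ 0.628  -0.0277  0.1052] [0.021 0.032 0.009]
B 0.11 52 [ 0.6329 -0.0272  0.117 ] [0.031 0.033 0.014]
C 0.045 35 [ 0.6264 -0.1393  0.0523] [0.021 0.027 0.014]
C 0.06 35 [ 0.6267 -0.1402  0.0664] [0.016 0.03  0.014]
C 0.09 26 [ 0.6238 -0.149   0.0956] [0.023 0.028 0.009]
C 0.1 33 [ 0.6237 -0.1499  0.1053] [0.026 0.032 0.01 ]
C 0.11 55 [ 0.6288 -0.1484  0.1164] [0.027 0.031 0.011]
```

View pics/t6.png

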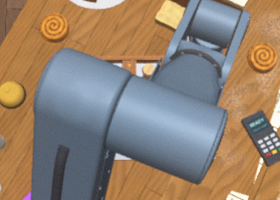

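```bash
python3 -c "
from h import *
go((.640,-.144,.18))"
python3 -m jog '0.0515 0.003 0 0 0 0 0.8; 0.0515 0.003 0 0 0 0 0.8; 0.0515 0.003 0 0 0 0 0.8; 0.0515 0.003 0.0 0 0 0 0.8'
python3 -c "
from h import *
go((.640,-.144,.083))"
```

```text
t 14.075 shift [ 0.0522 -0.0007 -0.0015] turn [-0.07  0.17  0.01] F [0.18 0.43 0.56]
time_s: 14.58
position: [0.6389, -0.1477, 0.1794]
tcp_rot: [[0.999, -0.038, -0.002], [-0.038, -0.999, 0.001], [-0.002, -0.001, -1.0]]
force: [0.1, 0.9, 0.4]
opening: 0.787
t 14.575 shift [ 0.0012 -0.0037  0.0964] turn [-0.04  0.13  0.01] F [0.14 0.94 0.42]
```

```bash
python3 -m jog '0.001 -0.0035 0 0 0 0 0.8; 0.001 -0.0035 0.05 0 0 0 0.8; 0.001 -0.0035 0.096 0 0 0 0.8; 0.001 -0.0035 0.096 0 0 0 0.8; 0.001 -0.0035 0.096 0 0 0 0.8'; python3 -m jog '0 0 0 0 0 0 0.1; 0 0 0 0 0 0 0.1; 0 0 0 0 0 0 0.1; 0 0 0 0 0 0 0.1; 0 0 0 0 0 0 0.1; 0 0 0 0 0 0 0.1'
```

```text
time_s: 15.2
position: [0.6424, -0.145, 0.0857]
tcp_rot: [[0.999, -0.038, 0.002], [-0.038, -0.999, -0.001], [0.002, 0.001, -1.0]]
force: [1.1, 0.2, 0.1]
opening: 0.799
time_s: 15.95
position: [0.6388, -0.1445, 0.0845]
tcp_rot: [[0.999, -0.038, -0.006], [-0.038, -0.999, 0.0], [-0.006, -0.0, -1.0]]
force: [-5.0, -0.6, 5.4]
opening: 0.405
```

```bash
python3 -m jog '-0.003 0 0 0 0 0 0.1; -0.006 0 0 0 0 0 0.1; -0.006 0 0 0 0 0 0.1'; python3 -m jog '-0.003 0 0 0 0 0 0.1; -0.006 0 0 0 0 0 0.1; -0.006 0 0 0 0 0 0.1'
```

```text
time_s: 16.32
position: [0.6376, -0.1449, 0.0849]
tcp_rot: [[0.999, -0.038, 0.005], [-0.038, -0.999, -0.001], [0.005, 0.001, -1.0]]
force: [4.7, 0.3, 1.7]
opening: 0.415
time_s: 16.7
position: [0.6356, -0.1453, 0.0855]
tcp_rot: [[0.999, -0.04, 0.014], [-0.04, -0.999, -0.003], [0.014, 0.002, -1.0]]
force: [11.6, 0.0, -2.3]
opening: 0.414
```

The knob moved only about 3 mm at 12 N. Pulling this high tips the foot against the lips and it jams, so I'll push low. Plan: release, tilt the tool 40° about its y, and hook the rear finger behind the collar about 35 mm up. That keeps the body clear of the knob and of the middle press. First I'll check heights behind the rack.

```bash
python3 -m jog '0.012 0 0 0 0 0 0.1;0.012 0 0 0 0 0 0.9;0.012 0 0 0 0 0 1;0.012 0 0 0 0 0 1;0.012 0 0 0 0 0 1;0.012 0 -0.04 0 0 0 1;0.012 0 -0.09 0 0 0 1;0.012 0 -0.13 0 0 0 1'
python3 - <<'E'
from h import *
D=np.load('top0.npz'); P=cloud('top',D['d'])
m=(abs(P[...,1]+.14)<.07)
for a in np.arange(.69,.95,.02):
    q=P[m&(abs(P[...,0]-a)<.01)]; print(round(a,2),np.round(q[:,2].max(),3),end='; ')
im,d=capture('scene'); P=cloud('scene',d); save('s7',cv2.resize(im[130:250,290:450],None,fx=4,fy=4))
for lo,hi in((.02,.039),(.045,.06),(.1,.11)):
    m=(abs(P[...,0]-.639)<.05)&(abs(P[...,1]+.134)<.045)&(P[...,2]>lo)&(P[...,2]<hi); q=P[m]
    print(lo,m.sum(),np.round(q.mean(0),4))
go((.642+.08,-.135,.23))
E
```

```text
time_s: 17.7
position: [0.6417, -0.1447, 0.216]
tcp_rot: [[0.999, -0.038, 0.001], [-0.038, -0.999, -0.0], [0.001, 0.0, -1.0]]
force: [1.3, 0.6, 0.0]
opening: 0.99
0.69 0.034; 0.71 0.033; 0.73 0.028; 0.75 0.039; 0.77 0.041; 0.79 0.041; 0.81 0.039; 0.83 0.041; 0.85 0.04; 0.87 0.042; 0.89 0.039; 0.91 0.039; 0.93 0.04; 0.02 216 [ 0.6285 -0.134   0.0271]
0.045 34 [ 0.6261 -0.1388  0.0526]
0.1 33 [ 0.6226 -0.1489  0.1054]
t 17.75 shift [ 0.0768 -0.0137 -0.0069] turn [ 0.23 -0.64  0.03] F [ 0.37 -0.11  4.68]
```

View pics/s7.png

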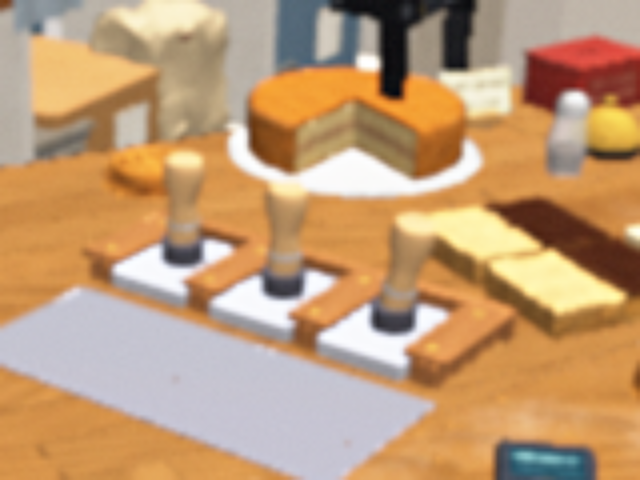

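```bash
python3 -m jog '0.03 -0.006 -0.02 0 -10 0 1; 0.06 -0.0125 -0.02 0 -20 0 1; 0.077 -0.0125 -0.02 0 -30 0 1; 0.077 -0.0125 -0.02 0 -40 0 1; 0.077 -0.0125 -0.02 0 -40 0 1; 0.077 -0.0125 -0.02 0 -40 0 1'
python3 - <<'E'
from h import *
s=read_state(); R=s['tcp_rot']; p=s['position']
cx=.638; 
for t in ((cx+.003+.005+.064,-.135,.0776+.0766),(cx+.008,-.135,.0776)): print(np.round(R.T@(np.array(t)-p),4))
print(np.round(p+R@[.0435,0,.019],4), s['joint_positions'].round(1))
im,d=capture('scene'); save('s8',cv2.resize(im[80:250,290:500],None,fx=3,fy=3))
E
```

```text
time_s: 18.5
position: [0.7188, -0.1348, 0.2303]
tcp_rot: [[0.763, -0.038, -0.645], [-0.028, -0.999, 0.025], [-0.646, -0.001, -0.763]]
force: [0.2, 1.0, 0.2]
opening: 1.004
[0.0424 0.0006 0.0637]
[0.0431 0.0031 0.1635]
[ 0.7397 -0.1355  0.1876] [-15.6  63.4  19.3 -12.4 136.1 -19.4]
```

View pics/s8.png

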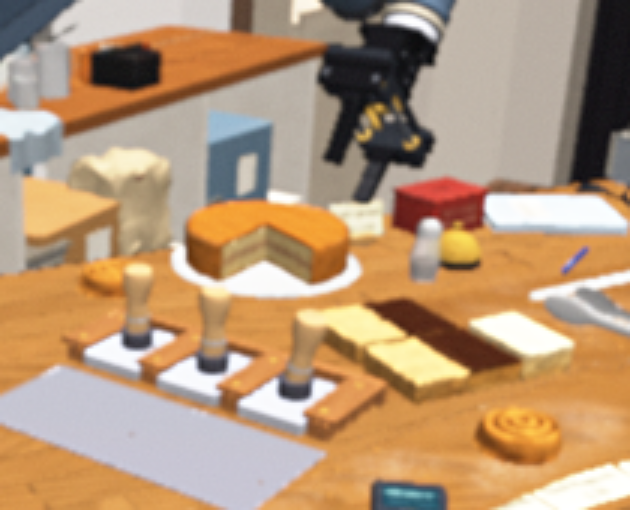

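```bash
python3 -m jog '0.0424 0.0006 0 0 0 0 1; 0.0424 0.0006 0.03 0 0 0 1; 0.0424 0.0006 0.06 0 0 0 1; 0.0426 0.0018 0.10 0 0 0 1; 0.0428 0.0025 0.13 0 0 0 1;0.0428 0.0025 0.13 0 0 0 1'
python3 - <<'E'
from h import *
s=read_state(); R=s['tcp_rot']; p=s['position']
print(np.round(R.T@(np.array((.646,-.135,.0776))-p),4))
print(np.round(p+R@[.0435,0,.019],4), s['joint_positions'].round(1),s['force'])
im,d=capture('scene'); save('s9',cv2.resize(im[80:250,290:500],None,fx=3,fy=3))
E
```

```text
time_s: 19.3
position: [0.666, -0.1355, 0.1084]
tcp_rot: [[0.764, -0.039, -0.644], [-0.029, -0.999, 0.026], [-0.644, -0.001, -0.765]]
force: [0.3, 0.5, 0.9]
opening: 0.997
[0.0045 0.0003 0.0364]
[ 0.687  -0.1363  0.0658] [-16.6  62.   40.7 -10.2 116.1 -15.6] [0.34910572 0.46168401 0.85004325]
```

View pics/s9.png

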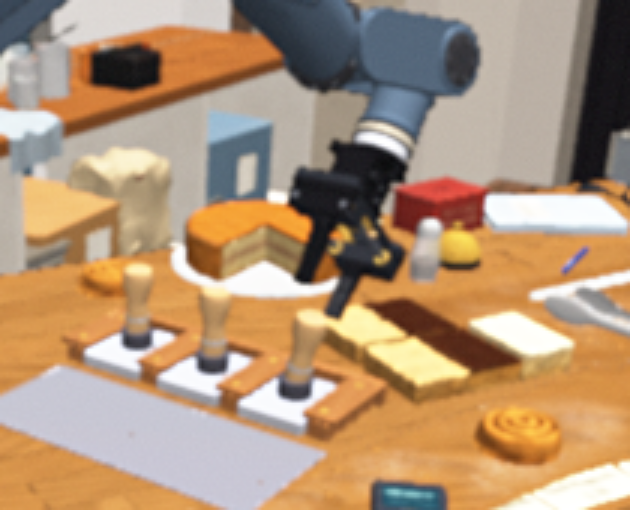

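The rear finger is behind the right press's handle, with the body clear of everything. Seating it.

```bash
python3 -m jog '0.004 0 0.015 0 0 0 1; 0.0045 0.0 0.03 0 0 0 1; 0.0045 0.0 0.036 0 0 0 1; 0.0045 0.0 0.036 0 0 0 1'
python3 - <<'E'
from h import *
s=read_state(); R=s['tcp_rot']; p=s['position']
print(np.round(p+R@[.0435,0,.019],4),s['force'])
a=np.radians(-2.2)
for d in (.01,.04,.08,.12,.155): print(d,np.round(R.T@(-d*np.array([np.cos(a),np.sin(a),0])),4))
im,d=capture('scene'); save('s10',cv2.resize(im[80:250,290:500],None,fx=3,fy=3))
E
```

```text
time_s: 19.85
position: [0.6482, -0.1349, 0.0768]
tcp_rot: [[0.765, -0.038, -0.643], [-0.029, -0.999, 0.025], [-0.643, 0.0, -0.766]]
force: [-1.1, 0.7, -0.3]
opening: 1.002
[ 0.6693 -0.1357  0.0342] [-1.05841179  0.66432623 -0.33735428]
0.01 [-0.0077 -0.      0.0064]
0.04 [-0.0306 -0.      0.0257]
0.08 [-0.0613 -0.      0.0515]
0.12 [-0.0919 -0.      0.0772]
0.155 [-0.1187 -0.      0.0997]
```

View pics/s10.png

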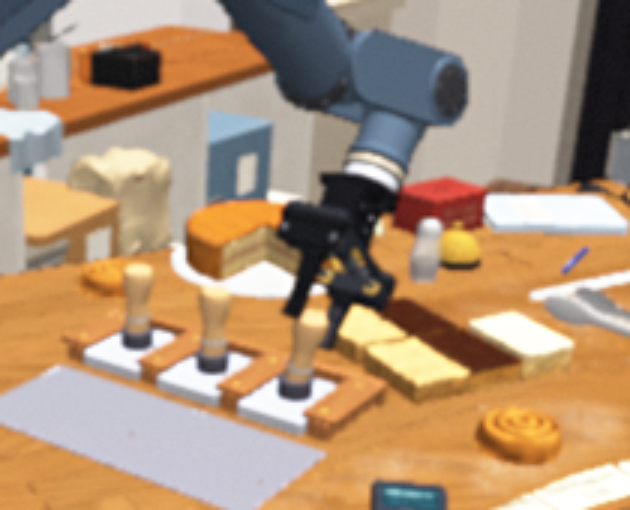

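```bash
python3 -m jog '-0.0077 0 0.0064 0 0 0 1; -0.0153 0 0.0128 0 0 0 1; -0.023 0 0.0193 0 0 0 1; -0.0306 0 0.0257 0 0 0 1; -0.0306 0 0.0257 0 0 0 1'
python3 - <<'E'
from h import *
s=read_state(); R=s['tcp_rot']; p=s['position']
print(np.round(p+R@[.0435,0,.019],4),s['force'])
im,d=capture('scene'); save('s11',cv2.resize(im[80:250,290:500],None,fx=3,fy=3))
E
```

```text
time_s: 20.52
position: [0.6089, -0.1336, 0.0771]
tcp_rot: [[0.767, -0.038, -0.641], [-0.03, -0.999, 0.024], [-0.641, 0.0, -0.768]]
force: [1.0, 0.1, -0.7]
opening: 1.0
[ 0.6301 -0.1344  0.0346] [ 1.04856682  0.131696   -0.72390408]
```

View pics/s11.png

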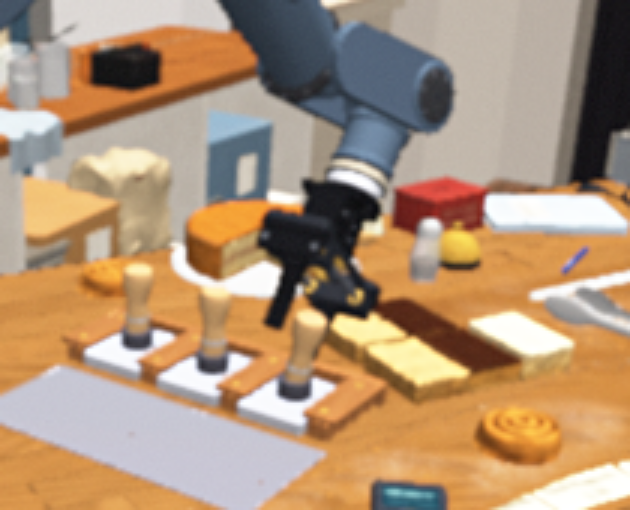

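```bash
python3 - <<'E'
from h import *
s=read_state(); R=s['tcp_rot']; p=s['position']
Q=[p,p+R@[.0435,0,.019],p+R@[-.0435,0,.019],[.639,-.135,.018],[.639,-.148,.106]]
for n in('scene','top'): print(n,proj(n,Q).round(0).tolist())
print(((proj('scene',Q)-[290,80])*3).round(0).tolist())
im,d=capture('scene'); save('s12',cv2.resize(im[120:230,340:440],None,fx=6,fy=5.4,interpolation=cv2.INTER_CUBIC))
im,d=capture('top'); save('t12',im)
E
```

```text
scene [[385.0, 198.0], [387.0, 208.0], [378.0, 199.0], [389.0, 211.0], [394.0, 188.0]]
top [[368.0, 144.0], [366.0, 141.0], [369.0, 158.0], [366.0, 140.0], [373.0, 129.0]]
[[285.0, 354.0], [292.0, 383.0], [263.0, 356.0], [296.0, 394.0], [312.0, 323.0]]
```

View pics/s12.png

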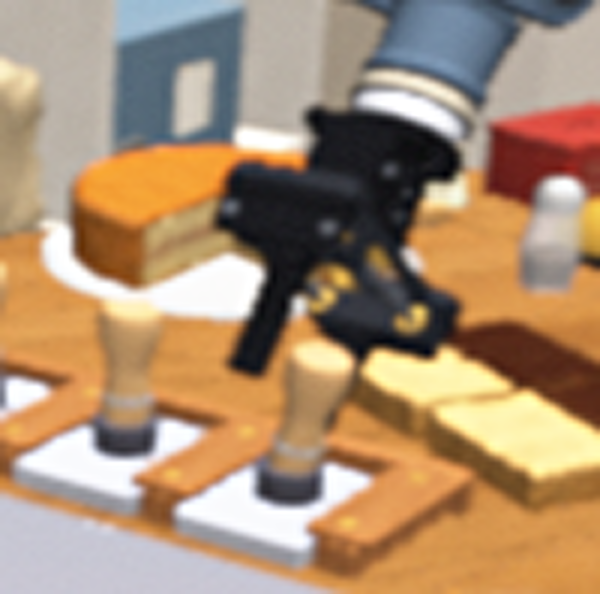

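View pics/t12.png

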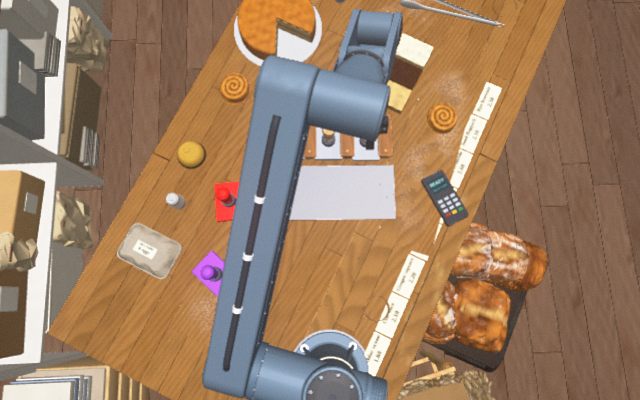

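```bash
python3 - <<'E'
from h import *
s=read_state(); R=s['tcp_rot']; p=s['position']; print(p)
for n in('scene','top'):
    im,d=capture(n); P=cloud(n,d)
    m=(im.max(2)<60)&(P[...,2]>.045)&(abs(P[...,1]+.13)<.1)&(abs(P[...,0]-.65)<.15)&(P[...,2]<.3)
    q=(P[m]-p)@R
    print(n,m.sum())
    # tool frame coordinates, bin by z
    for a in np.arange(-.12,.05,.01):
        k=abs(q[:,2]-a)<.005
        if k.any(): print(round(a,2),k.sum(),np.round(q[k].min(0)[:2],3),np.round(q[k].max(0)[:2],3))
E
```

```text
[ 0.60889013 -0.13355309  0.07678931]
scene 934
-0.12 88 [-0.101 -0.025] [0.08  0.036]
-0.11 99 [-0.101 -0.035] [0.088 0.037]
-0.1 76 [-0.095 -0.031] [0.083 0.036]
-0.09 137 [-0.095 -0.033] [0.083 0.038]
-0.08 86 [-0.094 -0.032] [0.064 0.034]
-0.07 32 [-0.066 -0.013] [0.049 0.01 ]
-0.06 16 [-0.068 -0.007] [-0.056  0.012]
-0.05 16 [-0.062 -0.006] [-0.054  0.009]
-0.04 18 [-0.059 -0.008] [-0.051  0.009]
-0.03 15 [-0.057 -0.009] [-0.051  0.008]
-0.02 16 [-0.058 -0.01 ] [-0.052  0.009]
-0.01 2 [-0.056 -0.001] [-0.055  0.003]
top 39
-0.11 6 [-0.095  0.024] [-0.091  0.031]
-0.09 4 [-0.088  0.021] [-0.084  0.031]
-0.04 9 [-0.056 -0.009] [-0.051  0.005]
-0.03 11 [-0.054 -0.008] [-0.049  0.006]
-0.02 9 [-0.052 -0.01 ] [-0.049  0.006]
```

The point cloud settles it. In the tool frame the fingertips really end at z = -0.013 instead of +0.019, and the body starts at -0.08 instead of -0.051. So the reported TCP is about 31 mm too far ahead along tool z, which also explains the high grip. I'll back off, go 31 mm deeper and push again.

```bash
python3 -m jog '0.0306 0 -0.0257 0 0 0 1; 0.0306 0 -0.0257 0 0 0 1; 0.0306 0 -0.012 0 0 0 1; 0.0306 0 0.004 0 0 0 1; 0.0306 0 0.004 0 0 0 1;0.0306 0 0.004 0 0 0 1'
python3 - <<'E'
from h import *
s=read_state(); R=s['tcp_rot']; p=s['position']
print(np.round(p+R@[.0435,0,-.012],4),s['force'])
a=np.radians(-2.2)
for d in (.01,.04,.08,.12,.155): print(d,np.round(R.T@(-d*np.array([np.cos(a),np.sin(a),0])),4))
im,d=capture('scene'); save('s13',cv2.resize(im[120:230,340:440],None,fx=6,fy=5.4,interpolation=cv2.INTER_CUBIC))
P=cloud('scene',d)
m=(im.max(2)<60)&(P[...,2]>.045)&(abs(P[...,1]+.13)<.1)&(abs(P[...,0]-.65)<.15)&(P[...,2]<.3)
q=(P[m]-p)@R; k=(q[:,0]<-.048)&(q[:,0]>-.06); print('tip',np.percentile(q[k][:,2],98),P[m][:,2].min())
E
```

```text
time_s: 21.52
position: [0.6291, -0.1343, 0.0538]
tcp_rot: [[0.766, -0.038, -0.642], [-0.029, -0.999, 0.025], [-0.642, -0.0, -0.767]]
force: [1.0, 0.4, 0.8]
opening: 0.997
[ 0.6702 -0.1358  0.035 ] [0.97926927 0.4094573  0.84254989]
0.01 [-0.0077 -0.      0.0064]
0.04 [-0.0307 -0.      0.0257]
0.08 [-0.0613 -0.      0.0514]
0.12 [-0.092  -0.      0.0771]
0.155 [-0.1188 -0.      0.0995]
tip -0.017244163434652772 0.0497725059477199
```

View pics/s13.png

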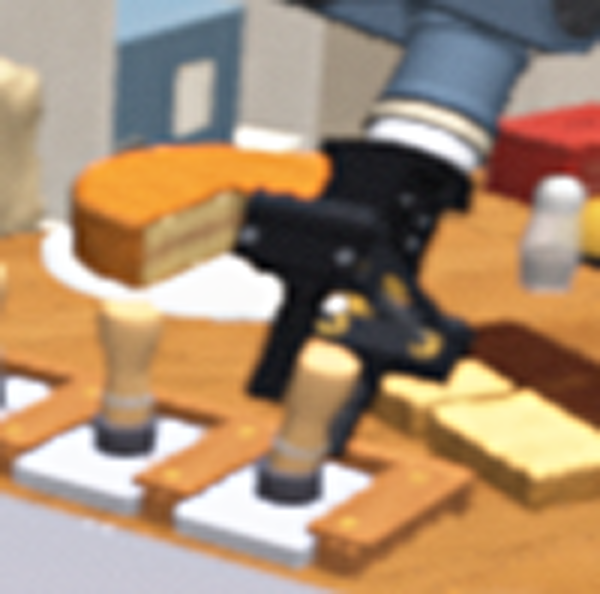

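The rear finger now sits behind the collar at crop (340,440). Pushing.

```bash
python3 -m jog '-0.0077 0 0.0064 0 0 0 1; -0.0153 0 0.0128 0 0 0 1; -0.023 0 0.0193 0 0 0 1; -0.0307 0 0.0257 0 0 0 1; -0.0307 0 0.0257 0 0 0 1'
python3 - <<'E'
from h import *
s=read_state(); R=s['tcp_rot']; p=s['position']
print(np.round(p+R@[.0435,0,-.012],4),s['force'])
im,d=capture('scene'); save('s14',cv2.resize(im[120:230,340:440],None,fx=6,fy=5.4,interpolation=cv2.INTER_CUBIC))
E
```

```text
time_s: 22.2
position: [0.5901, -0.1329, 0.0543]
tcp_rot: [[0.768, -0.038, -0.64], [-0.03, -0.999, 0.024], [-0.64, 0.001, -0.768]]
force: [2.9, 0.1, -0.9]
opening: 0.996
[ 0.6311 -0.1345  0.0357] [ 2.91018958  0.05411465 -0.9423488 ]
```

View pics/s14.png

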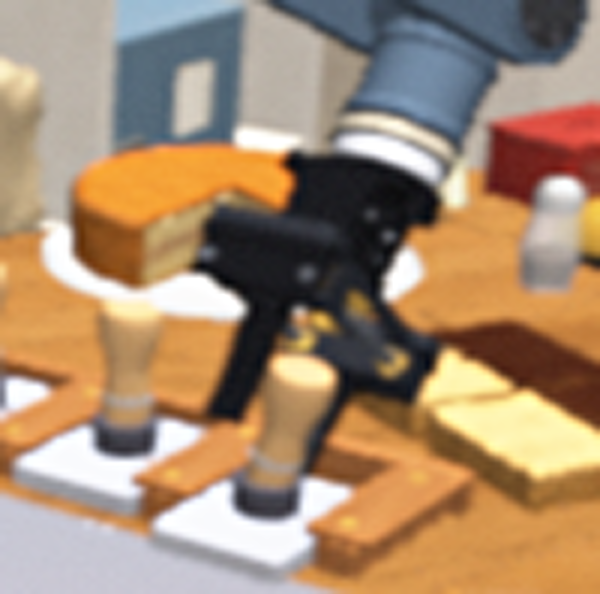

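It slides at 3 N and the lean holds. Continuing.

```bash
python3 -m jog '-0.0077 0 0.0064 0 0 0 1; -0.0153 0 0.0128 0 0 0 1; -0.023 0 0.0193 0 0 0 1; -0.0307 0 0.0257 0 0 0 1; -0.0384 0 0.0321 0 0 0 1; -0.046 0 0.0385 0 0 0 1; -0.0537 0 0.045 0 0 0 1; -0.0613 0 0.0514 0 0 0 1'
python3 - <<'E'
from h import *
s=read_state(); R=s['tcp_rot']; p=s['position']
print(np.round(p+R@[.0435,0,-.012],4),s['force'])
im,d=capture('scene'); save('s15',cv2.resize(im[120:240,330:430],None,fx=6,fy=5,interpolation=cv2.INTER_CUBIC)); P=cloud('scene',d)
for lo,hi in((.02,.039),(.045,.06),(.1,.11)):
    m=(abs(P[...,0]-.55)<.06)&(abs(P[...,1]+.134)<.035)&(P[...,2]>lo)&(P[...,2]<hi)&(im.max(2)>(60 if lo>.04 else 0)); q=P[m]
    print(lo,m.sum(),np.round(q.mean(0),4))
E
```

```text
time_s: 23.25
position: [0.5121, -0.1302, 0.054]
tcp_rot: [[0.77, -0.038, -0.637], [-0.03, -0.999, 0.023], [-0.637, 0.001, -0.771]]
force: [6.4, -0.9, 1.4]
opening: 0.997
[ 0.5532 -0.1318  0.0355] [ 6.41875982 -0.85580738  1.38319813]
0.02 149 [ 0.529  -0.1385  0.0253]
0.045 50 [ 0.5355 -0.1373  0.0533]
0.1 59 [ 0.5471 -0.1429  0.1049]
```

View pics/s15.png

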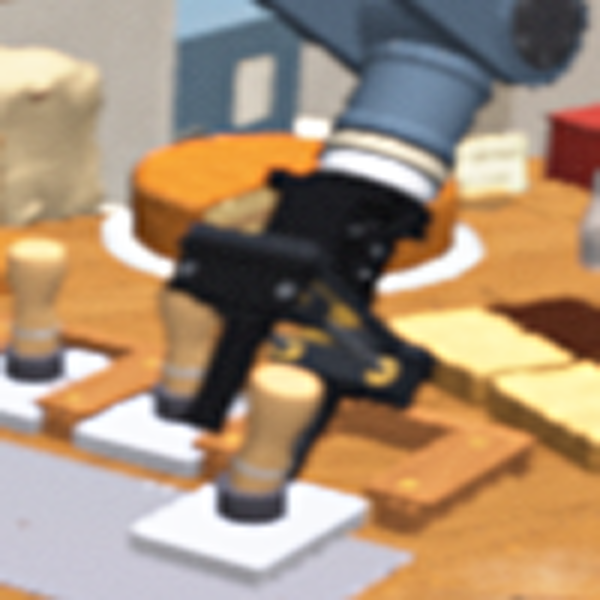

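```bash
python3 -m jog '-0.0077 0 0.0064 0 0 0 1; -0.0153 0 0.0128 0 0 0 1; -0.023 0 0.0193 0 0 0 1; -0.0307 0 0.0257 0 0 0 1; -0.0345 0 0.029 0 0 0 1; -0.0345 0 0.029 0 0 0 1'
python3 - <<'E'
from h import *
s=read_state(); R=s['tcp_rot']; p=s['position']
print(np.round(p+R@[.0435,0,-.012],4),s['force'])
im,d=capture('scene'); save('s16',cv2.resize(im[120:260,300:440],None,fx=4.2,fy=4.2,interpolation=cv2.INTER_CUBIC))
im,d=capture('top'); save('t16',cv2.resize(im[80:260,240:440],None,fx=3,fy=3,interpolation=cv2.INTER_CUBIC))
E
```

```text
time_s: 24.05
position: [0.4659, -0.1284, 0.0541]
tcp_rot: [[0.768, -0.038, -0.639], [-0.03, -0.999, 0.024], [-0.64, 0.001, -0.769]]
force: [4.1, -0.0, 1.7]
opening: 1.002
[ 0.507  -0.13    0.0355] [ 4.08736418 -0.01326866  1.67314627]
```

View pics/s16.png

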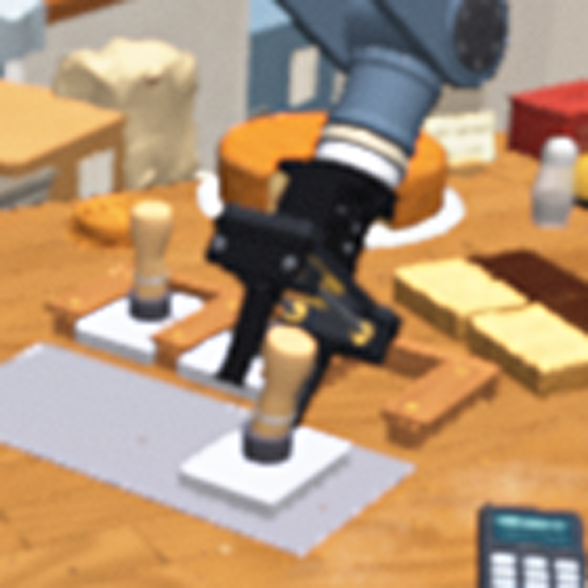

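View pics/t16.png

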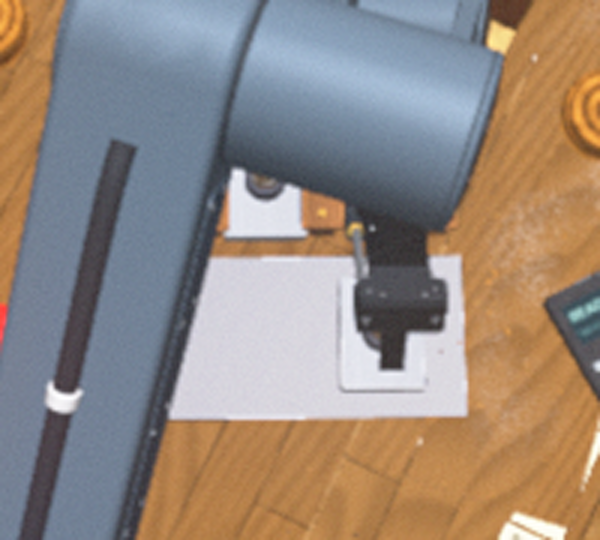

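The foot is on the mat, about centred (mat rows 256–415, foot about 275–390 in the crop). Backing off and retreating.

```bash
python3 -m jog '0.005 0 -0.0042 0 0 0 1; 0.005 0 -0.0042 0 0 0 1; 0.005 0 -0.03 0 0 0 1; 0.005 0 -0.07 0 0 0 1; 0.005 0 -0.12 0 0 0 1; 0.005 0 -0.17 0 0 0 1; 0.005 0 -0.20 0 0 0 1; 0.005 0 -0.20 0 0 0 1'
python3 - <<'E'
from h import *
im,d=capture('scene'); save('s17',cv2.resize(im[120:260,300:440],None,fx=4.2,fy=4.2,interpolation=cv2.INTER_CUBIC))
im,d=capture('top'); save('t17',cv2.resize(im[80:260,240:440],None,fx=3,fy=3,interpolation=cv2.INTER_CUBIC))
print(read_state()['joint_positions'].round(1))
E
```

```text
time_s: 25.15
position: [0.5974, -0.133, 0.2048]
tcp_rot: [[0.767, -0.038, -0.641], [-0.03, -0.999, 0.024], [-0.641, 0.001, -0.768]]
force: [0.7, 0.7, -0.5]
opening: 1.002
[-17.8  50.3  53.5 -11.  115.  -16.8]
```

View pics/s17.png

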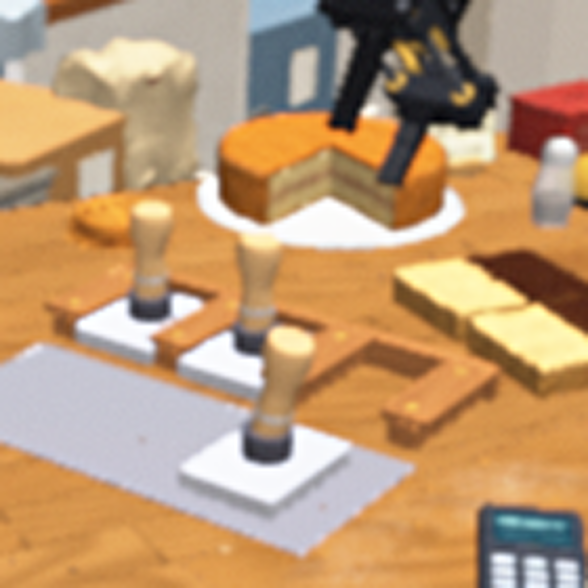

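View pics/t17.png

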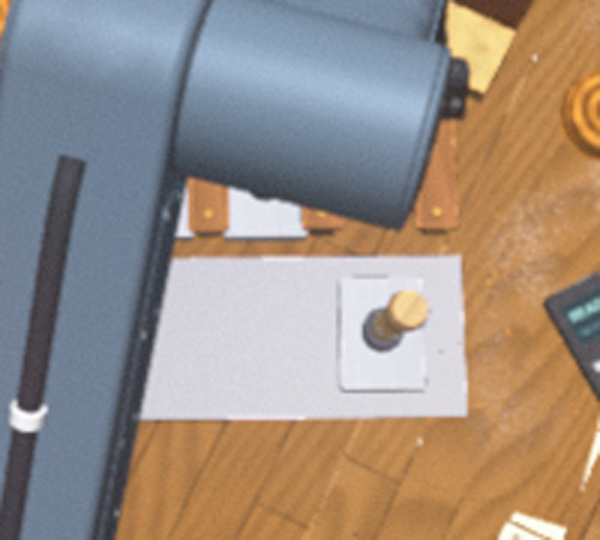

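```bash
python3 - <<'E'
from h import *
im,d=capture('top'); P=cloud('top',d); x,y,z=[P[...,i] for i in range(3)]
m=(x>.41)&(x<.57)&(y<-.06)&(y>-.22)
f=m&(z>.012)&(z<.022); r=cv2.minAreaRect(P[f][:,:2].astype(np.float32)); k=m&(z>.1)
print('foot',r,'knob',P[k].mean(0))
a=np.radians(-2); c=np.array(r[0])-[.4925,-.030]; print('in mat',c@[np.cos(a),np.sin(a)],c@[-np.sin(a),np.cos(a)])
im,d=capture('scene'); P=cloud('scene',d)
for n,(a,b) in dict(A=(.6475,.084),B=(.643,-.025)).items():
    m=(abs(P[...,0]-a)<.05)&(abs(P[...,1]-b)<.045)&(P[...,2]>.1)&(P[...,2]<.11); print(n,P[m].mean(0).round(4))
for l in('bell','reader','roll'): print(l,[np.round(s['centre'],3).tolist() for s in spot_in(l,'scene')][:1])
E
```

```text
foot ((0.48651671409606934, -0.13020102679729462), (0.07955551147460938, 0.10948459804058075), 88.89512634277344) knob [ 0.4813216  -0.08453005  0.6208155 ]
in mat -0.0024826756435215635 -0.1003488007057852
A [0.6337 0.0805 0.1057]
B [ 0.6293 -0.0293  0.105 ]
bell [[0.611, 0.35, 0.029]]
reader [[0.435, -0.355, 0.023]]
roll [[0.674, -0.37, 0.023]]
```

```bash
python3 -c "
from rig import *
print(hand_in())"
```

```text
the job is handed in; nothing more can be done
None
```

I handed the job in at about 25 s of the 61 s. The loose handle was on the right-hand press; it was rocked left, then right, and that press now stands on the mat. No verdict is reported.

**Finding it:** the left and middle handles held firm to the left, moving about 4 mm at 10–12 N. I didn't rock those two to the right. The right one moved about 9.5 mm at under 1 N, and I left it leaning right, at about 0.17 rad by the camera's depth readings before the slide.

**Problems on the way:**
- **First drag:** holding the knob, the fingers slipped off.
- **Second drag:** it moved only about 3 mm at 12 N, probably because the foot tipped and jammed.
- **TCP reading:** the reported tool position turned out to be about 31 mm too far forward along the fingers. That explains the high grips and one push that missed the press.
- **What worked:** after correcting for that, one finger low behind the press, with the tool tilted 40°, slid it out at 3–6 N.

**Last checks:**
- **Loose press:** the foot's centre is 2 mm from the mat's centre line and 100 mm along the row, and the whole foot is on the mat. In both pictures the handle still leans right. My final numeric check of the lean failed because the arm got into the measurement.
- **Firm presses:** both are within about 2 mm of their earlier readings.
- **Bystanders:** the bell, reader and roll read within 3 mm of where they started. I didn't re-measure the shaker, but the arm only passed near it once, well above.
- **Arm:** it is clear of everything.

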